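# Refit a gas hob's pan supports, unlock the heat knob and set the pointer

## Robot

A 7-joint arm with a two-finger parallel gripper is mounted at the origin on the work surface. World frame = base frame: x ahead of the robot, y to its left, z up, the work surface at z = 0. Lengths are in mm, angles in rad, forces in N, time in s.
With the tool pointing down it reaches from about 425 to 875 mm from the base axis. Payload 8.4 kg.
Tool frame: the origin (TCP) lies midway between the tips of the shut fingers; the grasp point (between the pads) lies 19 mm behind it; z points along the fingers, y is the line along which they close (so a half turn about z gives the same grasp; the last joint's range is limited). The gripper opens to 85 mm and grips with 20 to 120 N. Pads are 22 mm wide; open, the fingers measure 114 mm over their backs; the gripper's body (76 mm by 85 mm) begins 54 mm behind the grasp point. The pads swing forward as they close: fully open they stand 13 mm farther back than shut.
Start: joints at [1.062, 0.333, 0.04, 1.465, -0.013, 1.343, -0.059], TCP at [258.952, -596.161, 231.308] pointing down, gripper open.
Joint ranges: [-2.58, 2.58], [-0.38, 2.09], [-1.3, 1.39], [0.25, 2.4], [-1.5, 4.64], [0.08, 2.09], [-2.65, 2.65]. Speed limits (rad/s): [2.22, 2.22, 2.79, 2.79, 3.14, 3.14, 3.14].

## Interface

Orientations are given as a 3x3 rotation matrix whose columns are the frame's x, y, z axes.
In Python, from plant import bot gives the robot as it stands. Calls block until the motion is done:
- bot.move_pose(position, orientation): joint-space move of the TCP to a pose.
- bot.move_straight(position, frame=None, feed=150, contact_N=None): straight line of the TCP; frame=None keeps the orientation; feed is the mean speed in mm/s. With contact_N (N) it stops when the force on the tool has changed by that much, and returns True; else False.
- bot.set_joints(angles): joint-space move.
- bot.move_gripper(opening, f_grip=None): finger opening in mm; f_grip is the grip in N (None keeps the last); returns when the fingers have stopped.
- bot.dwell(seconds).
- bot.solve_ik(position, orientation): joint angles nearest the present ones, or None.
- bot.capture(name): name is "scene" or "top" or "wrist"; returns (picture, depth): 384x512x3 uint8, blue, green, red; 384x512 float32, mm along the optical axis (not along the pixel's ray), 0 where there is no reading.
- bot.camera_info(name): a dict with "K" (3x3 intrinsics, pixels), "origin" and "orientation" of the camera in the world; the wrist camera has in their place "hand_eye" (4x4, takes a point from camera to tool coordinates, whose origin is the TCP and whose axes are the flange's). Camera axes: x right, y down, z forward; pixel columns grow to the right and rows downward; lengths in mm; the calibration is good to about 2 mm. The wrist camera is an equidistant fisheye: a pixel r from the principal point sees the ray r / f radians off the axis. A picture is of the moment at which its call begins: read the wrist's pose just before it. camera_info takes no time and is no camera call.
A pose or a line that the arm cannot do raises bot.MotionError and nothing moves.
- bot.hand_in(): hands the job in; it is judged then, once.
Readings, each from a call of its own:
- bot.get_time(): time.
- bot.get_q(): joint angles.
- bot.get_qvel(): joint speeds.
- bot.get_tau(): joint torques, N m.
- bot.get_eef_pos(): TCP position.
- bot.get_ee_rot(): TCP orientation.
- bot.get_force(): force on the tool from outside, world axes, zero at the start.
- bot.get_wrist_torque(): the same for the moment, N m.
- bot.get_grip_width(): finger opening in mm.
- bot.get_grip_force(): force on a finger pad.
Only numpy, scipy, OpenCV 4.12 (cv2) and the standard library are available. Lean on these libraries where they do the work, as an engineer would, in place of code of your own. Each camera call takes 0.05 s, during which the arm holds its last target. There are 200 camera calls.

## Task

The hob has just been cleaned: seat every pan support lying on the worktop on its own bay, with both of its holes fully home over the bay's two dowels (the spacing of the holes tells which bay, the bays of absent supports stay empty), and draw the lock pin out of its bore beside the heat knob and park it upright in the notch on the hob's side, its collar resting on the bracket. Only when all that is done, turn the heat knob until the dial's pointer stands on the brass mark, and leave the other kitchen things where they are.

Things in the scene. Friction and masses are not known exactly. Their poses are not given: they have to be found in the camera images.
- hob: steel three-burner gas hob, fixed; deck 50 mm above the worktop. Frame: origin on the worktop, x away from the robot, y left, z up; deck spans x -130..130, y -165..195 mm. Right to left: three burner bays at y -120 (small), -40 (medium), +40 (large), then the control strip at y 140 with, front to back, lock pin (x -107.5), knob (x -57.5), dial (x 62)
- notch (a point): centre, at deck height, of the parking notch in the bracket on the hob's left side (hob frame x -30, y 222, z 50 mm): a vertical through slot 14 mm wide in hob x, closed at y 215, open to the left at y 250; bracket 10 mm thick, free below to the worktop. The pin's shank hangs down in it, the collar rests on the bracket. Axes as the hob's
- bore (a point): mouth of the lock pin's vertical bore in the deck, hob frame x -107.5, y 140, z 50 mm; bore 12 mm wide, 34 mm deep, 50 mm in front of the knob's axis
- pin: loose steel lock pin, 0.09 kg, at the start upright in its bore between the prongs of the knob's fork, so that the knob cannot turn. Round grip 20 mm across, 4 to 44 mm above the origin; collar 26 mm across; round shank 10 mm across, reaching 46 mm below. Origin: centre of the collar's underside (62 mm above the worktop when locked in, 50 mm when parked); z along the pin to its grip
- knob (a joint): black heat knob: angle in rad, 0 when locked, grows clockwise from above, stop at 5.9; stiff (0.05 N m), stays where left. Grip: upright bar 46 mm long, 12 mm thick, 15 to 45 mm above the deck, along the hob's y at 0, turning with the knob. Base disc 68 mm across with a two-pronged fork 10 mm high, pointing to the front (-x) at 0 and reaching 58 mm from the axis
- knob_grip (a point): on the knob's axis, 34 mm above the deck (84 mm above worktop), inside the bar grip; hob frame x -57.5, y 140
- pointer (a joint): black pointer of the round white dial (106 mm diameter) behind the knob on the control strip, geared to the knob: pointer angle = one third of the knob angle, in rad, clockwise from above; at 0 it points to the front (-x of the hob)
- mark (a joint): small brass tab on the rim of the dial, the preset heat mark: its angle in rad measured like the pointer's, so the pointer stands on the mark when the two angles are equal. Varies from start to start, 1.0 to 1.7; cannot be pushed by hand.
- pointer_tip (a point): tip of the pointer, 43 mm from the dial's centre
- mark_tip (a point): inner end of the brass tab, 43 mm from the dial's centre; the pointer's tip lies here when set
- support_small: small cast-iron pan support, loose, may be absent, 0.2-0.4 kg; 146 long (x) x 64 x 48 mm tall. End pads 36 x 40 x 10 mm, each with an 11 mm through hole, holes 110 mm apart; cross bars 10 mm wide at x +-42; between them a spine along x, 12 mm thick, z 30 to 48, open below: grip its middle. Origin: underside, midway between the holes; z up. Same either way round
- bay_small (a point): deck surface midway between the two dowel pins of the small support's bay (bay centre, 50 mm above worktop); dowels 110 mm apart along the hob's x, 8 mm diameter, 16 mm tall with tapered tops (straight for 9 mm). A round burner 44 mm wide and 12 mm tall stands at the centre. Axes parallel to the hob's.
- support_medium: medium cast-iron pan support, loose, may be absent, 0.2-0.4 kg; 166 long (x) x 64 x 48 mm tall. End pads 36 x 40 x 10 mm, each with an 11 mm through hole, holes 130 mm apart; cross bars 10 mm wide at x +-52; between them a spine along x, 12 mm thick, z 30 to 48, open below: grip its middle. Origin: underside, midway between the holes; z up. Same either way round
- bay_medium (a point): deck surface midway between the two dowel pins of the medium support's bay (bay centre, 50 mm above worktop); dowels 130 mm apart along the hob's x, 8 mm diameter, 16 mm tall with tapered tops (straight for 9 mm). A round burner 44 mm wide and 12 mm tall stands at the centre. Axes parallel to the hob's.
- support_large: large cast-iron pan support, loose, may be absent, 0.2-0.4 kg; 186 long (x) x 64 x 48 mm tall. End pads 36 x 40 x 10 mm, each with an 11 mm through hole, holes 150 mm apart; cross bars 10 mm wide at x +-62; between them a spine along x, 12 mm thick, z 30 to 48, open below: grip its middle. Origin: underside, midway between the holes; z up. Same either way round
- bay_large (a point): deck surface midway between the two dowel pins of the large support's bay (bay centre, 50 mm above worktop); dowels 150 mm apart along the hob's x, 8 mm diameter, 16 mm tall with tapered tops (straight for 9 mm). A round burner 44 mm wide and 12 mm tall stands at the centre. Axes parallel to the hob's.
- mug: white mug with handle, 80 mm wide, 90 mm tall; bystander, origin at the centre of its underside
- pepper_mill: dark wooden pepper mill, 56 mm wide, 152 mm tall; bystander, origin at the centre of its underside
- jar: glass jar with wooden cap, 72 mm wide, 100 mm tall; bystander, origin at the centre of its underside
- bowl: terracotta bowl, 150 mm wide, 60 mm tall; bystander, origin at the centre of its underside
- sponge: washing-up sponge 110 x 70 x 30 mm; bystander, origin at the centre of its underside
- ramekin: white ramekin, 70 mm wide, 45 mm tall; bystander, origin at the centre of its underside

How it is judged (in metres and radians):
On the way, in this order (a step that is already met when the one before it is completed fails the run):
1. all present pan supports seated on their dowels and the lock pin parked in the side notch, in any order (distance between support_small and bay_small below 0.004 m and angle between the x axis of each of support_small, support_medium, support_large and the x axis of hob, either way round below 0.05 rad and angle between each of support_small, support_medium, support_large's own z axis and vertical below 0.04 rad and distance between support_medium and bay_medium below 0.004 m and distance between support_large and bay_large below 0.004 m and horizontal distance between pin and notch below 0.022 m and z of pin in the frame of notch between -0.004 and 0.004 m and x of pin in the frame of notch between -0.005 and 0.005 m and angle between pin's own z axis and vertical below 0.15 rad), for 0.2 s.
2. the pointer stands on the brass mark (horizontal distance between pointer_tip and mark_tip below 0.004 m), for 0.2 s.
At the end, for the whole second after the job is handed in: Every present support flat on its own bay (centre within 4 mm, axis within 0.05 rad, tilt under 0.04 rad); pin in the notch, collar on the bracket (height within 4 mm, across the slot 5 mm, along it 22 mm, tilt under 0.15 rad); pointer tip within 4 mm of the mark; all at rest (all of step 1 and horizontal distance between pointer_tip and mark_tip below 0.004 m and linear speed of each of support_small, support_medium, support_large, pin below 0.02 m/s); the robot touches nothing.
It fails at once if another kitchen thing on the worktop is pushed more than 4 cm from its place (distance of any of mug, pepper_mill, jar, bowl, sponge, ramekin from where it was at the start of the episode above 0.04 m).
Of support_small, support_medium, support_large only 2 to 3 are there at a start; the rules pass over those that are not, and their reading is None.
At some moment in a run one of support_small, support_medium, support_large may be knocked a few centimetres aside while the robot is not near it.
Once in a run the grip may slacken for a moment while it holds something.
It also fails if it takes over 210 s, if anything falls off the work surface, if the arm or the gripper's body presses on something with over 40 N, if the wrist force passes 120 N, or if a joint passes its speed limit or range.

## Working session

There is one attempt and no reset: what is moved stays moved. The work goes in short steps, each a Python script; the robot and the scene stay as the last script left them, time stands still between calls to the robot, and variables do not carry over. Pictures are saved under pics/ and viewed, at most 14 in all, crops included, and the job is handed in when it is done.

```bash
ls; mkdir -p pics; python3 - <<'E'
from plant import bot
import cv2,numpy as np
np.set_printoptions(precision=3,suppress=True)
for n in("scene","top"):
    p,d=bot.capture(n);cv2.imwrite(f"pics/{n}0.png",p);np.save(f"pics/{n}0d.npy",d)
    print(n,bot.camera_info(n))
print(bot.camera_info("wrist"),bot.get_ee_rot(),bot.get_time(),bot.get_force())
E
```

```text
pics
scene {'K': array([[405.559,   0.   , 249.23 ],
       [  0.   , 405.559, 185.827],
       [  0.   ,   0.   ,   1.   ]]), 'origin': array([1143.318, -390.753, 1152.098]), 'orientation': array([[ 0.489,  0.755, -0.436],
       [ 0.872, -0.418,  0.253],
       [ 0.009, -0.504, -0.863]])}
top {'K': array([[351.109,   0.   , 256.673],
       [  0.   , 351.109, 189.121],
       [  0.   ,   0.   ,   1.   ]]), 'origin': array([ 332.901,  -64.958, 1123.26 ]), 'orientation': array([[ 0.015, -0.968,  0.25 ],
       [-1.   , -0.016,  0.002],
       [ 0.002, -0.25 , -0.968]])}
{'K': array([[297.319,   0.   , 258.246],
       [  0.   , 297.319, 190.818],
       [  0.   ,   0.   ,   1.   ]]), 'hand_eye': array([[  -0.   ,   -0.96 ,   -0.281,   72.829],
       [   1.   ,    0.   ,   -0.001,   -1.184],
       [   0.001,   -0.281,    0.96 , -142.561],
       [   0.   ,    0.   ,    0.   ,    1.   ]])} [[ 0.917  0.398 -0.001]
 [ 0.398 -0.917  0.001]
 [-0.    -0.001 -1.   ]] 0.1 [ 0.077  0.113 -0.189]
```

View pics/top0.png

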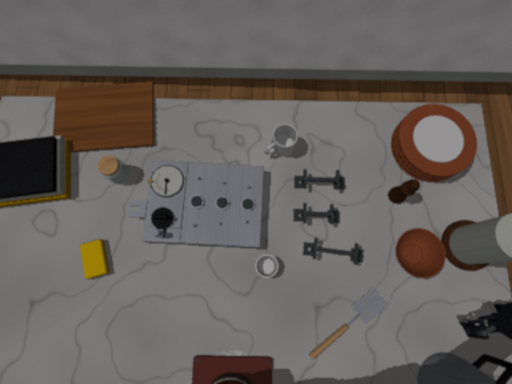

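View pics/scene0.png

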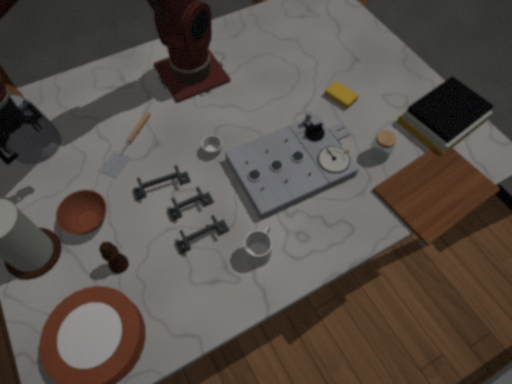

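```bash
cat > h.py <<'E'
from plant import bot
import cv2,numpy as np
np.set_printoptions(precision=2,suppress=True)
def cast(name,uv,z,pose=None):
    """pixels -> world points on plane z; pose=(p,R) of the TCP for the wrist camera"""
    c=bot.camera_info(name);K=c["K"];uv=np.atleast_2d(np.asarray(uv,float))
    a=(uv-[K[0,2],K[1,2]])/[K[0,0],K[1,1]]
    if name=="wrist":
        r=np.linalg.norm(a,axis=1)+1e-12
        d=np.c_[a*(np.sin(r)/r)[:,None],np.cos(r)];H=c["hand_eye"];p,R=pose
        d=d@H[:3,:3].T@R.T;o=R@H[:3,3]+p
    else: d=np.c_[a,np.ones(len(a))]@c["orientation"].T;o=c["origin"]
    return o+d*((z-o[2])/d[:,2])[:,None]
def proj(P,pose):
    """world points -> wrist pixels"""
    c=bot.camera_info("wrist");K=c["K"];H=c["hand_eye"];p,R=pose
    q=((np.atleast_2d(P)-p)@R-H[:3,3])@H[:3,:3]
    s=np.linalg.norm(q[:,:2],axis=1)+1e-12;t=np.arctan2(s,q[:,2])
    return q[:,:2]*(t/s)[:,None]*K[0,0]+K[:2,2]
def down(yaw):
    """tool down with tool x axis at yaw in the world"""
    c,s=np.cos(yaw),np.sin(yaw)
    return np.array([[c,s,0],[s,-c,0],[0,0,-1.]])
def snap(f):
    pose=(bot.get_eef_pos(),bot.get_ee_rot());p,d=bot.capture("wrist")
    cv2.imwrite(f"pics/{f}.png",p);np.savez(f"pics/{f}.npz",p=pose[0],R=pose[1],d=d);return p,d,pose
E
python3 - <<'E'
from h import *
for n,z,uv in [("hob",50,[[149,161],[265,168],[262,247],[145,242]]),("dial",50,[[167,180]]),("knob",95,[[162,217]]),("pin",100,[[163,232]]),
 ("burn",60,[[197,201],[222,203],[248,204]]),("sup",40,[[298,181],[343,181],[297,215],[338,215],[308,249],[361,254]]),
 ("byst ramekin,mug,mill,jar,sponge,bowl",40,[[266,266],[284,137],[404,192],[112,170],[94,258],[420,253]])]: print(n,cast("top",uv,z)[:,:2].round(0).tolist())
E
```

```text
hob [[697.0, 285.0], [680.0, -89.0], [429.0, -82.0], [438.0, 273.0]]
dial [[635.0, 222.0]]
knob [[508.0, 216.0]]
pin [[463.0, 208.0]]
burn [[566.0, 121.0], [561.0, 44.0], [559.0, -37.0]]
sup [[641.0, -195.0], [643.0, -339.0], [530.0, -190.0], [532.0, -319.0], [426.0, -223.0], [413.0, -384.0]]
byst ramekin,mug,mill,jar,sponge,bowl [[373.0, -95.0], [792.0, -151.0], [610.0, -532.0], [668.0, 405.0], [389.0, 426.0], [419.0, -564.0]]
```

```bash
python3 - <<'E'
from h import *
bot.move_pose([490,-270,300],down(0.)); print(bot.get_time())
a,_,_=snap("w1")
bot.move_pose([520,90,320],down(0.)); print(bot.get_time(),bot.get_q())
b,_,_=snap("w2")
cv2.imwrite("pics/w12.png",cv2.resize(np.vstack([a,b]),None,fx=1,fy=1)[:, :][:768])
E
python3 -c "
import cv2,numpy as np
a=cv2.imread('pics/w1.png');b=cv2.imread('pics/w2.png')
cv2.imwrite('pics/w1b.png',cv2.resize(cv2.convertScaleAbs(a,alpha=1.8),(800,600)));cv2.imwrite('pics/w2b.png',cv2.resize(cv2.convertScaleAbs(b,alpha=1.5),(800,600)))"
```

```text
1.6
3.0083 [ 0.2   0.08 -0.48  1.6   0.04  1.47 -1.86]
```

View pics/w1b.png

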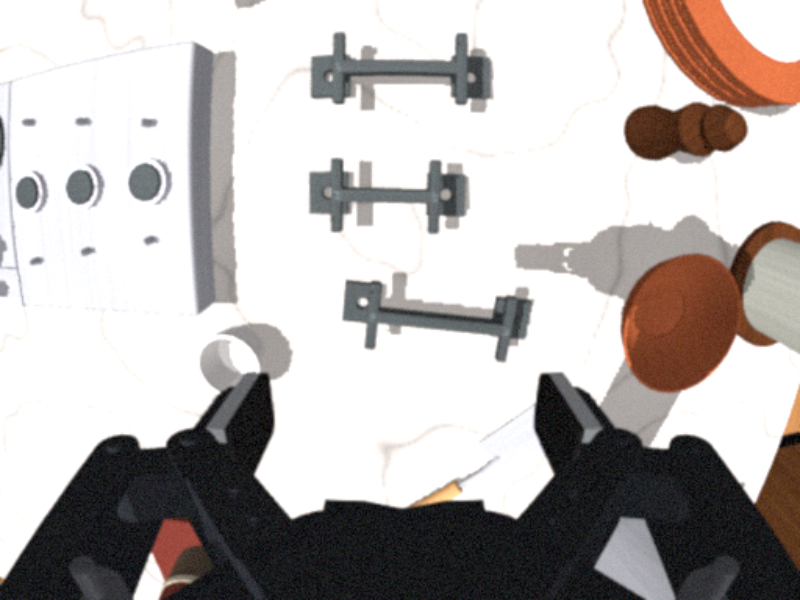

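View pics/w2b.png

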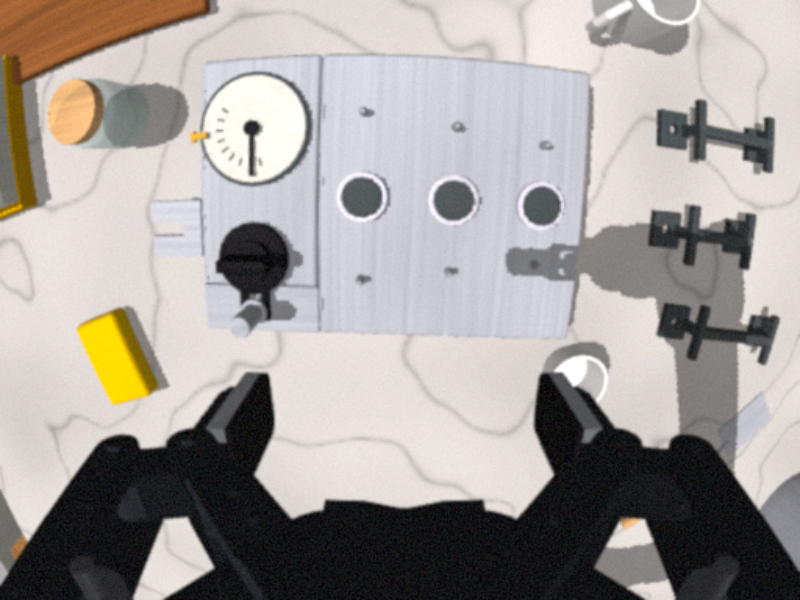

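```bash
cat >> h.py <<'E'
def cloud(d,pose):
    """wrist depth -> per-pixel world points"""
    c=bot.camera_info("wrist");K=c["K"];H=c["hand_eye"];p,R=pose
    v,u=np.mgrid[:384,:512];a=np.dstack([u-K[0,2],v-K[1,2]])/K[0,0]
    r=np.linalg.norm(a,axis=2)+1e-12
    q=np.dstack([a*(np.tan(r)/r)[...,None],np.ones_like(r)])*d[...,None]
    return (q@H[:3,:3].T+H[:3,3])@R.T+p
def load(f):
    z=np.load(f"pics/{f}.npz");return cv2.imread(f"pics/{f}.png"),z["d"],(z["p"],z["R"])
def tops(d,pose,roi,lo=38,hi=58,img=None):
    """supports' top faces (z 48): list of (centre xy, long axis yaw, length, width)"""
    P=cloud(d,pose);m=(P[...,2]>lo)&(P[...,2]<hi)&(d>0)
    m&=(P[...,0]>roi[0])&(P[...,0]<roi[1])&(P[...,1]>roi[2])&(P[...,1]<roi[3])
    if img is not None: m&=img.max(2)<75
    m=cv2.morphologyEx(m.astype(np.uint8),cv2.MORPH_CLOSE,np.ones((3,3)))
    n,L,S,_=cv2.connectedComponentsWithStats(m);out=[]
    for i in range(1,n):
        if S[i,4]<150: continue
        v,u=np.nonzero(L==i);X=cast("wrist",np.c_[u,v],48,pose)[:,:2]
        (c,wh,ang)=cv2.minAreaRect(X.astype(np.float32));ang=np.radians(ang)
        if wh[0]<wh[1]: ang+=np.pi/2;wh=wh[::-1]
        out.append((np.array(c),(ang+np.pi/2)%np.pi-np.pi/2,wh[0],wh[1]))
    return out
E
python3 - <<'E'
from h import *
img,d,pose=load("w1")
P=cloud(d,pose);print("worktop z",np.percentile(P[150:230,330:,2][img[150:230,330:].min(2)>100],[5,50,95]))
for t in tops(d,pose,(300,720,-420,-140),img=img): print(t)
img,d,pose=load("w2");s=1/1.5625
pts=np.array([[366,112],[458,127],[545,146],[362,279],[450,271],[534,264]])*s
D=cast("wrist",pts,64,pose)[:,:2];print(D)
dm=D[:3]-D[3:];print(np.linalg.norm(dm,axis=1),np.arctan2(dm[:,1],dm[:,0]))
C=(D[:3]+D[3:])/2;print("bays L,M,S",C, "y-dir yaw",[np.arctan2(-(C[0]-C[2])[0],(C[0]-C[2])[1])])
m=cast("wrist",np.array([[252,128],[202,136],[248,268]])*s,52,pose)[:,:2];print("dial,mark",m)
P=cloud(d,pose)
for u,v in [(370,200),(412,230),(180,210)]: print(P[int(v*s),int(u*s)])
E
```

```text
worktop z [-1.45  0.   70.54]
(array([ 647.2 , -266.09]), np.float64(1.5548029791845348), 114.27346801757812, 61.6916389465332)
(array([ 536.61, -253.11]), np.float64(1.5483618577720692), 92.96975708007812, 60.47492218017578)
(array([ 423.66, -302.31]), np.float64(1.4598032294114462), 132.478271484375, 62.73101043701172)
[[639.22 121.28]
 [626.37  43.69]
 [613.26 -33.18]
 [493.56 126.81]
 [500.66  49.  ]
 [507.53 -27.38]]
[145.77 125.81 105.89] [-0.04 -0.04 -0.05]
bays L,M,S [[566.39 124.04]
 [563.51  46.35]
 [560.4  -30.28]] y-dir yaw [np.float64(-0.03882638237711243)]
dial,mark [[631.7  225.65]
 [628.76 275.8 ]
 [502.14 236.1 ]]
[563.1  119.81  61.06]
[535.54  83.33  51.17]
[560.82 304.95  49.06]
```

```bash
python3 - <<'E'
from h import *
for c,y in [((647,-266),1.555),((537,-253),1.548),((424,-302),1.46)]:
    for a in (y,y-np.pi):
        for z in(20,208):
            p=np.array([c[0]-40*np.cos(a)*(z>100),c[1]-40*np.sin(a)*(z>100),z]);print(c,round(a,2),z,bot.solve_ik(p,down(a)))
for b in (-.04,np.pi-.04):
    for c in [(566,124),(563,46),(560,-30)]: print(c,b,bot.solve_ik([*c,70],down(b)))
for b in (-.04,np.pi-.04):
  img=[]
for i,c in enumerate([(566,124),(563,46),(560,-30)]):
    bot.move_pose([c[0]-40,c[1]+1.6,222],down(-.04));im,d,pose=snap(f"b{i}");img.append(cv2.convertScaleAbs(im[:,96:416],alpha=1.5))
cv2.imwrite("pics/b.png",cv2.resize(np.hstack(img),(800,320)))
E
```

```text
(647, -266) 1.55 20 [ 0.58  0.63 -0.35  1.52  0.24  1.04  0.15]
(647, -266) 1.55 208 [ 0.6   0.5  -0.32  1.3   0.16  1.37  0.26]
(647, -266) -1.59 20 [-0.05  0.66  0.54  1.56 -0.37  1.03 -2.57]
(647, -266) -1.59 208 [-0.29  0.52  0.82  1.43 -0.38  1.36 -2.61]
(537, -253) 1.55 20 [ 0.6   0.44 -0.29  1.8   0.15  0.92  0.23]
(537, -253) 1.55 208 [ 0.62  0.28 -0.23  1.59  0.07  1.28  0.35]
(537, -253) -1.59 20 [-0.16  0.49  0.66  1.84 -0.37  0.93 -2.5 ]
(537, -253) -1.59 208 [-0.63  0.37  1.17  1.72 -0.35  1.29 -2.55]
(424, -302) 1.46 20 [ 0.65  0.3  -0.13  1.99  0.05  0.86  0.38]
(424, -302) 1.46 208 [ 0.64  0.13 -0.04  1.76  0.01  1.25  0.49]
(424, -302) -1.68 20 [ 0.33  0.3   0.23  2.01 -0.09  0.85 -2.64]
(424, -302) -1.68 208 None
(566, 124) -0.04 [ 0.11  0.37 -0.48  1.8   0.2   1.02 -2.06]
(563, 46) -0.04 [ 0.21  0.34 -0.43  1.84  0.16  1.   -1.9 ]
(560, -30) -0.04 [ 0.29  0.32 -0.37  1.85  0.14  1.   -1.75]
(566, 124) 3.101592653589793 [ 0.31  0.43 -0.74  1.79  0.33  1.05  0.98]
(563, 46) 3.101592653589793 [ 0.41  0.39 -0.68  1.83  0.28  1.03  1.15]
(560, -30) 3.101592653589793 [ 0.49  0.36 -0.61  1.84  0.24  1.02  1.31]
```

View pics/b.png

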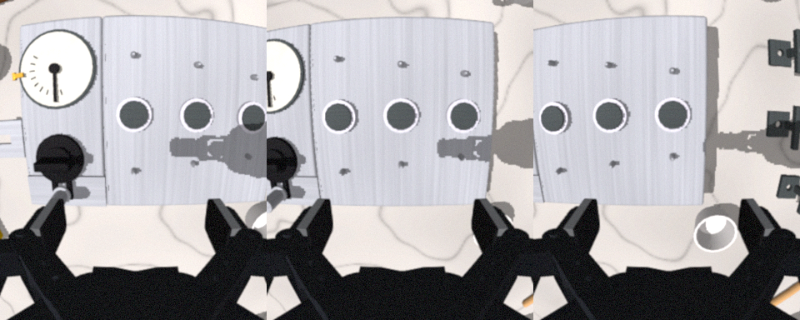

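```bash
cat >> h.py <<'E'
def burners(img,pose,guess,z=62):
    """dark burner discs nearest the guessed centres -> world xy"""
    m=cv2.inRange(img.max(2),0,70);out=[]
    n,L,S,C=cv2.connectedComponentsWithStats(m)
    for g in guess:
        uv=proj([*g,z],pose)[0];i=min((i for i in range(1,n) if 300<S[i,4]<2500),key=lambda i:np.hypot(*(C[i]-uv)),default=0)
        v,u=np.nonzero(L==i);X=cast("wrist",np.c_[u,v],z,pose)[:,:2];c,wh,_=cv2.minAreaRect(X.astype(np.float32))
        out.append((X.mean(0),np.array(wh)))
    return out
E
python3 - <<'E'
from h import *
G=[(566,124),(563,46),(560,-30)]
for i in range(3):
    img,d,pose=load(f"b{i}")
    for c,wh in burners(img,pose,G): print(i,c,wh)
E
```

```text
0 [566.47 126.58] [31.74 30.96]
0 [563.56  47.75] [31.54 31.68]
0 [559.85 -31.33] [32.74 32.16]
1 [566.3  125.29] [32.98 31.94]
1 [563.59  46.64] [32.32 32.72]
1 [560.66 -32.28] [31.76 31.87]
2 [566.1 124.7] [33.34 31.4 ]
2 [563.42  45.51] [32.52 32.71]
2 [560.51 -33.23] [32.75 32.02]
```

```bash
cat >> h.py <<'E'
BAY={"large":(566.5,126.6),"medium":(563.6,46.6),"small":(560.5,-33.2)};YAW=-0.038
LEN={"large":134,"medium":114,"small":94}
def off(c,a,dx,dy=0,z=None):
    """xy centre + offset along/across yaw a"""
    return np.array([c[0]+dx*np.cos(a)-dy*np.sin(a),c[1]+dx*np.sin(a)+dy*np.cos(a),z])
def look(c,a,name,f):
    bot.move_pose(off(c,a,-40,0,208),down(a));img,d,pose=snap(f)
    T=[t for t in tops(d,pose,(c[0]-110,c[0]+110,c[1]-110,c[1]+110),img=img) if abs(t[2]-LEN[name])<8]
    print(T);t=min(T,key=lambda t:np.hypot(*(t[0]-c)));a2=t[1]+np.pi*round((a-t[1])/np.pi)
    return t[0],a2
def pick(c,a,name,f):
    bot.move_gripper(45)
    c,a=look(c,a,name,f)
    if np.hypot(*(bot.get_eef_pos()[:2]-off(c,a,-40,0,0)[:2]))>6 or abs(a-np.arctan2(*bot.get_ee_rot()[[1,0],0]))>.02: c,a=look(c,a,name,f+"r")
    bot.move_straight(off(c,a,0,0,100),down(a),feed=250)
    hit=bot.move_straight([c[0],c[1],20],feed=100,contact_N=15)
    bot.move_gripper(0,90);bot.dwell(.2);w=bot.get_grip_width()
    print("hit",hit,"w",w,"F",bot.get_grip_force(),bot.get_eef_pos())
    bot.move_straight([c[0],c[1],150],feed=150);bot.dwell(.2)
    print("lifted w",bot.get_grip_width(),"f",bot.get_force())
def hover(name,f,z=150):
    b=BAY[name];bot.move_pose([*b,z],down(YAW));print("w",bot.get_grip_width());return snap(f)
E
python3 - <<'E'
from h import *
pick((424,-302),1.46,"large","s_l")
img,d,pose=hover("large","h_l",130)
cv2.imwrite("pics/h_l2.png",cv2.resize(cv2.convertScaleAbs(img,alpha=1.7),(800,600)));print(bot.get_time())
E
```

```text
[(array([ 421.76, -302.33]), np.float64(1.456333130511073), 131.15830993652344, 61.11949920654297)]
hit False w 10.44476314160525 F 87.8819489479065 [ 421.95 -302.55   20.54]
lifted w 10.425882276531505 f [ 0.34  0.64 -3.6 ]
w 10.529201135381147
12.4
```

View pics/h_l2.png

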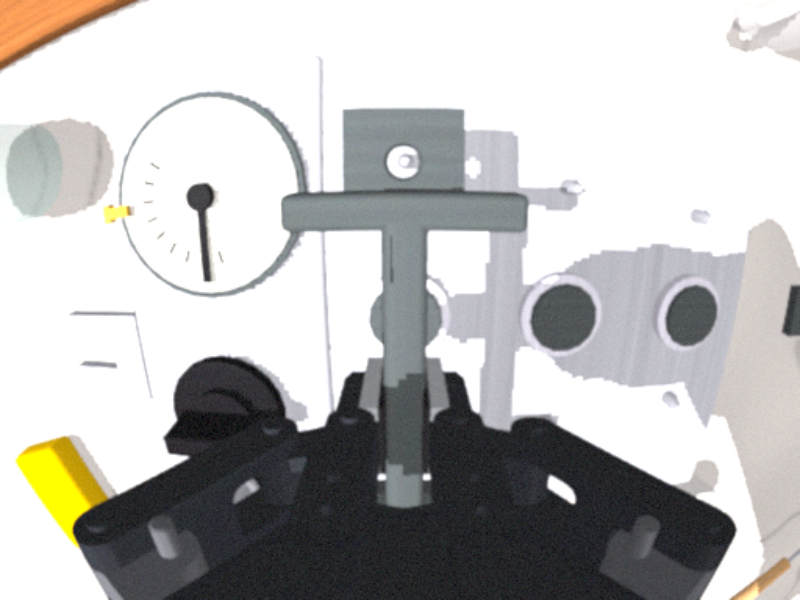

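```bash
python3 - <<'E'
from h import *
img,d,pose=load("h_l");s=.64
h=cast("wrist",[np.array([404,161.])*s],pose[0][2]-20+10,pose)[0];w=cast("wrist",[np.array([407,161.])*s],64,pose)[0]
print(pose[0],h,w,w-h,"hole in tool",(h-pose[0])@pose[1])
c=img[85:120,235:280];cv2.imwrite("pics/crop.png",cv2.resize(cv2.convertScaleAbs(c,alpha=1.0),None,fx=12,fy=12,interpolation=cv2.INTER_CUBIC))
E
```

```text
[566.67 125.7  129.94] [640.38 124.48 119.94] [640.89 123.07  64.  ] [  0.51  -1.4  -55.94] hole in tool [73.71 -1.63 10.  ]
```

View pics/crop.png

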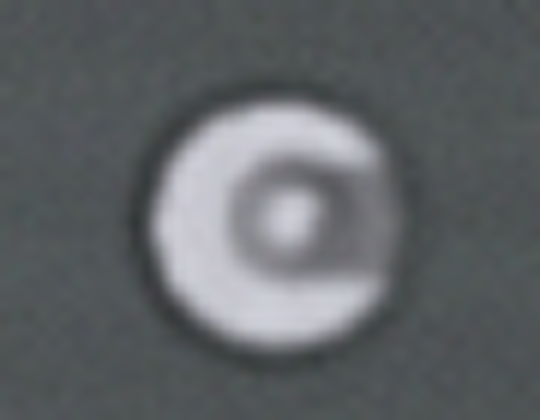

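```bash
cat >> h.py <<'E'
def insert(x,y,N=12):
    bot.move_straight([x,y,92],feed=80);bot.dwell(.3);p=bot.get_eef_pos();print("above",p)
    bot.move_straight([x+(x-p[0]),y+(y-p[1]),92],feed=30);bot.dwell(.2);p=bot.get_eef_pos();print("corr",p)
    c=bot.move_straight([x,y,69],feed=25,contact_N=N);bot.dwell(.2);print("contact",c,bot.get_eef_pos(),bot.get_force(),bot.get_grip_width())
E
python3 - <<'E'
from h import *
insert(567.1,124.7)
snap("i_l")
E
```

```text
above [567.38 124.78  92.45]
corr [566.83 124.64  92.04]
contact True [566.81 124.77  70.53] [-0.24 -1.44  5.6 ] 10.652531374115492
```

```bash
python3 - <<'E'
from h import *
bot.move_gripper(40);bot.dwell(.2);bot.move_straight([566.8,124.8,150],feed=150)
pick((647,-266),1.555,"medium","s_m")
bot.move_pose([564,44.8,150],down(YAW));snap("h_m")
insert(564,44.8);snap("i_m");print(bot.get_time())
E
```

```text
[(array([ 648.6 , -265.63]), np.float64(1.5594438037001068), 111.68362426757812, 61.60820770263672)]
hit False w 10.589078772269083 F 87.96641707420349 [ 648.84 -265.79   20.69]
lifted w 10.720897328017735 f [-0.42  0.21 -3.06]
above [564.2   44.79  92.34]
corr [563.79  44.81  91.98]
contact True [563.72  44.93  70.55] [-0.62  0.2   5.88] 10.442252384849107
26.1667
```

```bash
python3 - <<'E'
from h import *
bot.move_gripper(40);bot.dwell(.2);bot.move_straight([563.8,44.8,150],feed=150)
pick((537,-253),1.548,"small","s_s")
bot.move_pose([560.9,-35,150],down(YAW));snap("h_s")
insert(560.9,-35);snap("i_s");print(bot.get_time())
E
```

```text
[(array([ 536.65, -252.66]), np.float64(1.54755625154232), 92.43330383300781, 62.30064010620117)]
hit False w 10.920282437538006 F 87.89503812789917 [ 536.87 -252.87   20.59]
lifted w 9.968685566601872 f [ 0.9   0.43 -2.48]
above [561.1  -35.04  92.37]
corr [560.68 -34.94  91.98]
contact True [560.6  -34.86  70.5 ] [-0.71 -0.35  4.44] 10.34584237754063
37.4
```

```bash
cat >> h.py <<'E'
O=np.array([565.3,84.8]);Y=-0.0385
def hob(x,y): return O+np.array([x*np.cos(Y)-y*np.sin(Y),x*np.sin(Y)+y*np.cos(Y)])
def go(xy,z,feed=120):
    t=np.array([*xy,z]);bot.move_straight(t,feed=feed);bot.dwell(.2);e=t-bot.get_eef_pos()
    if np.hypot(*e[:2])>.25: bot.move_straight(t+e*[1,1,0],feed=30);bot.dwell(.2)
    return bot.get_eef_pos()
E
python3 - <<'E'
from h import *
bot.move_gripper(40);bot.dwell(.2);bot.move_straight([560.7,-34.9,170],feed=150)
b=hob(-107.5,140);print(b,hob(-30,225))
bot.move_pose([*b,150],down(Y));bot.move_gripper(50)
print(go(b,74),bot.get_force())
bot.move_gripper(0,80);bot.dwell(.2);print("w",bot.get_grip_width(),bot.get_grip_force(),bot.get_eef_pos(),bot.get_force())
h=bot.move_straight([*b,134],feed=80,contact_N=20);bot.dwell(.2);print(h,"w",bot.get_grip_width(),bot.get_eef_pos(),bot.get_force())
snap("pin1");print(bot.get_time())
p,_=bot.capture("top");cv2.imwrite("pics/top1.png",cv2.resize(p[130:280,80:350],None,fx=2.9,fy=2.9))
E
```

```text
[463.27 228.83] [543.98 310.79]
[462.75 228.6   74.03] [ 0.3   0.18 -0.04]
w 17.91575635605661 77.97996282577515 [462.86 228.73  74.18] [-0.41  0.08  3.09]
False w 18.01838455577295 [462.98 228.7  133.47] [-0.1   0.53 -0.93]
43.3333
```

```bash
python3 -c "
import cv2;a=cv2.imread('pics/pin1.png');cv2.imwrite('pics/pin1b.png',cv2.resize(cv2.convertScaleAbs(a,alpha=1.5),(800,600)))"
```

```text
(no output)
```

View pics/pin1b.png

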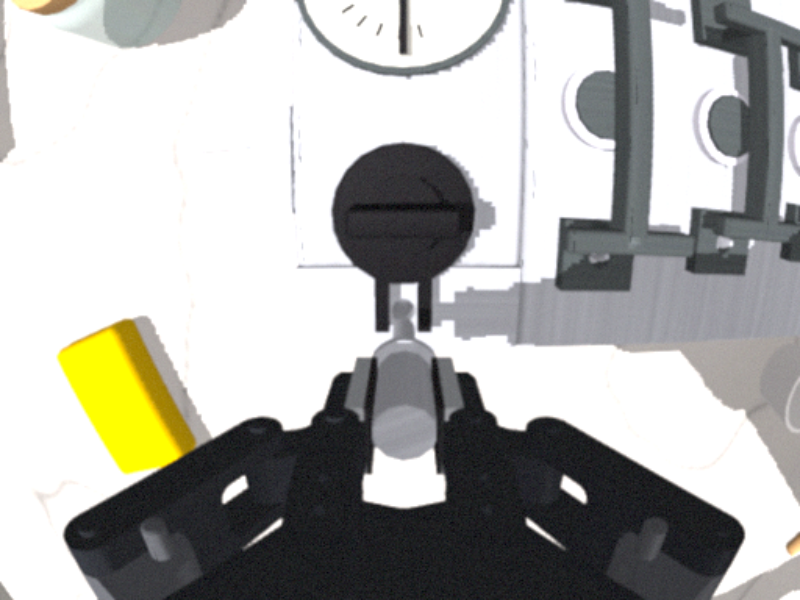

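```bash
python3 - <<'E'
from h import *
n=hob(-30,225)+[-.4,-.1]
print(go(n,134,100),"w",bot.get_grip_width(),bot.get_force())
print(go(n,113,60));snap("pin2")
h=bot.move_straight([*n,60],feed=30,contact_N=8);bot.dwell(.2);print(h,bot.get_eef_pos(),bot.get_force(),bot.get_grip_width(),bot.get_time())
E
python3 -c "
import cv2;a=cv2.imread('pics/pin2.png');cv2.imwrite('pics/pin2b.png',cv2.resize(cv2.convertScaleAbs(a[120:320,150:360],alpha=1.3),None,fx=2.8,fy=2.8))"
```

```text
[543.64 311.   134.01] w 18.01937129985187 [ 0.43  0.21 -0.81]
[543.37 310.52 113.01]
True [543.54 310.64  62.28] [-0.88 -0.37  4.5 ] 18.03525313265715 48.275
```

```bash
cat >> h.py <<'E'
def dial(img,pose):
    """angles of pointer and mark (hob frame, clockwise from front)"""
    c=hob(62,140);P=cv2.cvtColor(img,cv2.COLOR_BGR2HSV);v,u=np.mgrid[:384,:512]
    X=cast("wrist",np.c_[u.ravel(),v.ravel()],57,pose)[:,:2]
    def ang(q): x,y=(q-c)@np.array([[np.cos(Y),-np.sin(Y)],[np.sin(Y),np.cos(Y)]]);return np.arctan2(y,-x)
    w=(P[...,1]<60)&(P[...,2]>90)&(np.hypot(*(X-c).T).reshape(384,512)<60)
    D=cv2.connectedComponentsWithStats(cv2.inRange(img,(150,150,150),(255,255,255)))
    r=np.hypot(*(X-c).T).reshape(384,512)
    br=(P[...,1]>110)&(P[...,2]>60)&(r>40)&(r<75)&(P[...,0]>10)&(P[...,0]<35)
    pt=(img.max(2)<60)&(r>22)&(r<42)
    X=X.reshape(384,512,2)
    return [(ang(X[m].mean(0)),np.hypot(*(X[m].mean(0)-c)),m.sum()) for m in (pt,br)]
E
python3 - <<'E'
from h import *
p=bot.get_eef_pos();bot.move_gripper(40);bot.dwell(.2);bot.move_straight([p[0],p[1],170],feed=120)
c=hob(62,140);bot.move_pose([*(c+[-60,0]),230],down(Y));img,d,pose=snap("dial")
print(dial(img,pose));print(bot.get_time())
cv2.imwrite("pics/dialb.png",cv2.resize(cv2.convertScaleAbs(img,alpha=1.4),(800,600)))
z=bot.get_eef_pos()
for a in (Y+np.pi/2,Y+1.5*np.pi):
  for t in (0,1,2,3,4.4): print(round(a,2),t,bot.solve_ik([*hob(-57.5,140),68],down(a-t)))
E
```

```text
[(np.float64(0.06479811504776763), np.float64(32.035462418226466), np.int64(47)), (np.float64(1.4679644688988958), np.float64(55.28434356172946), np.int64(91))]
50.4417
1.53 0 [ 0.08  0.38 -0.68  1.84  0.28  1.02 -0.75]
1.53 1 [-0.03  0.35 -0.55  1.84  0.21  1.01 -1.7 ]
1.53 2 [-0.2   0.32 -0.35  1.85  0.13  0.99 -2.64]
1.53 3 [ 0.38  0.54 -1.09  1.82  0.54  1.11  2.34]
1.53 4.4 [ 0.38  0.54 -1.09  1.82  0.54  1.11  0.94]
4.67 0 [ 0.38  0.54 -1.09  1.82  0.54  1.11  2.2 ]
4.67 1 [ 0.38  0.54 -1.09  1.82  0.54  1.11  1.2 ]
4.67 2 [ 0.22  0.44 -0.86  1.83  0.38  1.05  0.31]
4.67 3 [ 0.1   0.39 -0.7   1.84  0.29  1.02 -0.62]
4.67 4.4 [-0.06  0.35 -0.52  1.84  0.2   1.   -1.95]
```

View pics/dialb.png

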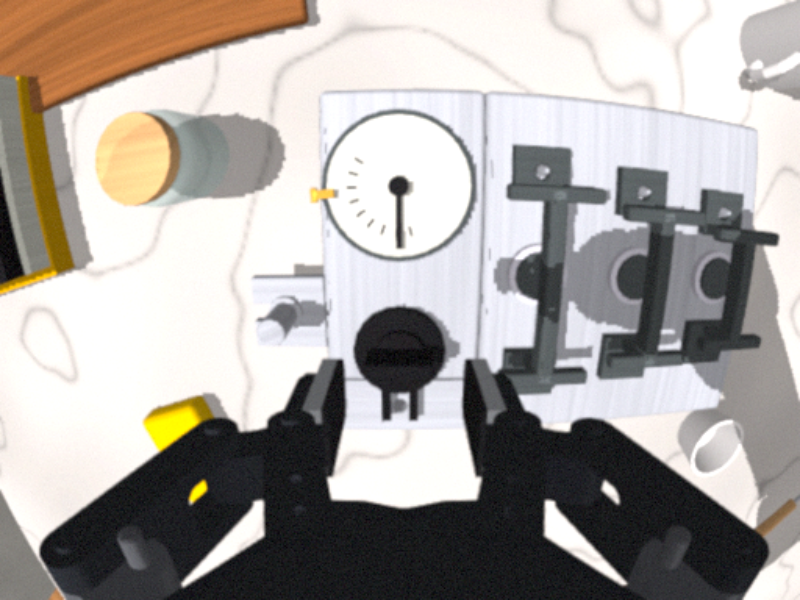

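```bash
python3 - <<'E'
from h import *
k=hob(-57.5,140);a=Y+1.5*np.pi
bot.move_pose([*k,160],down(a));print(bot.get_q())
p=go(k,110);print(p);print(bot.move_straight([*k,69],feed=50,contact_N=8),bot.get_eef_pos())
bot.move_gripper(0,60);bot.dwell(.2);print("w",bot.get_grip_width(),bot.get_eef_pos(),bot.get_force(),bot.get_time())
for t in (.15,.3):
    bot.move_straight([*k,69],down(a-t),feed=50);print(t,bot.get_time(),bot.get_force(),bot.get_wrist_torque(),bot.get_grip_width())
E
```

```text
[ 0.4   0.4  -1.09  1.74  0.38  1.24  2.31]
[512.81 226.58 110.03]
False [513.38 227.11  69.29]
w 11.212664829840556 [512.04 227.07  69.48] [-7.17 -2.87  9.18] 56.8917
0.15 57.1917 [-7.63 -1.3   8.74] [-0.45  1.55 -0.07] 10.735475179755504
0.3 57.4917 [-7.9  -1.5   9.51] [-0.44  1.62 -0.08] 11.17971884722089
```

```bash
python3 - <<'E'
from h import *
k=hob(-57.5,140)+[-.9,0];a=Y+1.5*np.pi
for t in np.arange(.5,4.42,.23).tolist()+[4.41]:
    bot.move_straight([*k,69],down(a-t),feed=50);F=np.linalg.norm(bot.get_force());w=bot.get_grip_width();print(round(t,2),round(F,1),round(w,1),end="; ")
    if F>30 or w<8: print("stop");break
bot.dwell(.3);print(bot.get_q(),bot.get_time(),np.arctan2(*bot.get_ee_rot()[[1,0],0]))
bot.move_gripper(40);bot.dwell(.2);bot.move_straight([*k,180],feed=120)
c=hob(62,140);bot.move_pose([*(c+[-60,0]),230],down(Y));img,d,pose=snap("dial2");print(dial(img,pose),bot.get_time())
cv2.imwrite("pics/dial2b.png",cv2.resize(cv2.convertScaleAbs(img,alpha=1.4),(800,600)))
E
```

```text
0.5 10.1 10.9; 0.73 9.2 10.7; 0.96 9.9 10.8; 1.19 9.6 11.1; 1.42 9.3 11.2; 1.65 9.7 11.2; 1.88 10.2 11.0; 2.11 9.1 10.8; 2.34 8.7 10.5; 2.57 8.7 11.1; 2.8 8.3 10.5; 3.03 8.1 11.0; 3.26 7.4 11.0; 3.49 7.8 10.9; 3.72 7.2 11.2; 3.95 7.4 10.8; 4.18 5.7 11.0; 4.41 6.3 11.1; 4.41 6.0 11.1; [-0.29  0.31 -0.24  1.86  0.09  0.99 -1.87] 64.9083 0.26819380507528334
[(np.float64(1.4547825035422806), np.float64(32.222718035333), np.int64(43)), (np.float64(1.4678471378749427), np.float64(55.06308226514511), np.int64(91))] 67.0333
```

View pics/dial2b.png

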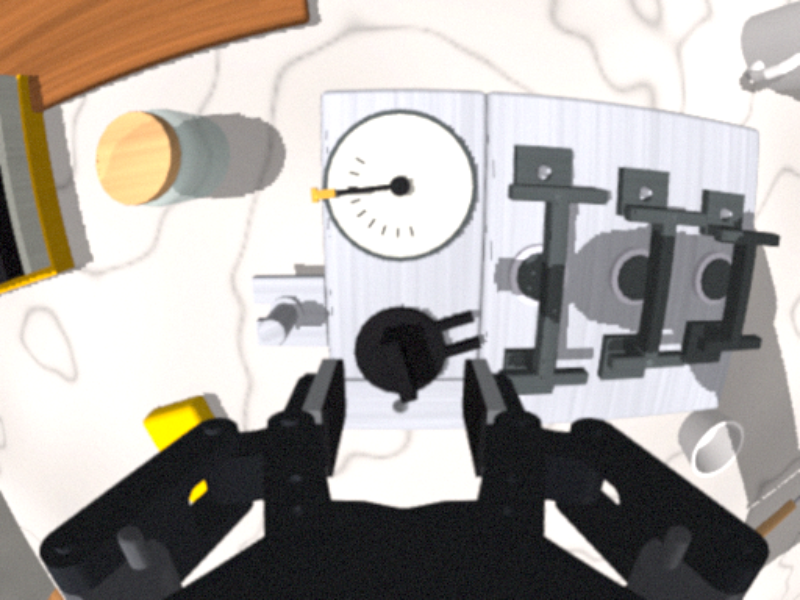

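```bash
python3 -c "
from plant import bot
print(bot.hand_in())"
```

```text
the job is handed in; nothing more can be done
None
```

The job is handed in: all three supports are seated on their own bays, the lock pin is parked in the side notch, and the pointer stands on the brass mark (about 0.01 rad off in the last picture); no verdict came back from the judge.

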